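# Rock the angle gauge to its mark and hold it

## Robot

A 6-joint arm with a two-finger parallel gripper is mounted at the origin on the work surface; the furniture and walls round the work are solid. World frame = base frame: x ahead of the robot, y to its left, z up, the work surface at z = 0. Lengths are in mm, angles in rad, forces in N, time in s.
With the tool pointing down it reaches from about 400 to 925 mm from the base axis. Payload 12.5 kg.
Tool frame: the origin (TCP) lies midway between the tips of the shut fingers; the grasp point (between the pads) lies 19 mm behind it; z points along the fingers, y is the direction in which the jaws open and shut (so a half turn about z gives the same grasp; the last joint's range is limited). The gripper opens to 95 mm and grips with 3 to 60 N. Pads are 20 mm wide; open, the fingers measure 119 mm over their backs; the gripper's body (75 mm by 180 mm) begins 59 mm behind the grasp point.
Start: joints at [-1.444, 0.491, 1.559, -0, 1.092, -0.106], TCP at [144.211, -608.153, 214.661] pointing down, gripper open.
Joint ranges: [-3.1, 3.1], [-0.84, 2.19], [0.05, 2.79], [-1.13, 4.28], [0.06, 2.93], [-2.69, 2.69]. Speed limits (rad/s): [2.22, 2.22, 2.79, 3.14, 3.14, 3.14].

## Interface

Orientations are given as [roll, pitch, yaw] about the fixed x, y, z axes, in that order (R = Rz(yaw) Ry(pitch) Rx(roll)).
In Python, from cell import env gives the robot as it stands.
- The arm moves only by the tool drive_tool, never from a script. Its argument "increments" is a list of rows, each a list of 2 entries, a list of its own where there are three numbers: the shift along the tool's x, y, z as a fraction of full scale, then the turn, a rotation vector about the tool's x, y, z as a fraction of full scale. In form: [[[x, y, z], [ax, ay, az]], ...]. A call has 1 to 5 rows; each row shifts and turns the commanded pose from where the row before left it, along the tool's axes as they then stand; what a row does not reach is not made up. Full scale, the value 1, is 30 mm for a shift and 0.08 rad for a turn. A row lasts 1/12 s, in which the tool goes at most 41.7 mm and 7.16 degrees, less where a joint would pass 70% of its speed; a pose out of reach is approached as far as the arm can. A call with a number of a shift or a turn outside -1 to 1 is refused whole. A call with a gripper value outside its range is refused whole. "jaw" is the opening, from -1 (shut) to 1 (fully open), so that 0 is half open, set as the call begins (left out, the last holds). The fingers move at their own pace and stop on an object; the grip force is fixed at half the most. Time passes only in rows, so rows that do not move let the fingers close. It gives the time, the measured TCP pose, the force and the opening at its end, in the units of the state.
- env.state(): the state, without advancing time (a new reading comes with each control period).
- env.read_camera(name): name is "scene" or "top" or "wrist"; returns a dict with "pixels" (480x640x3 uint8, blue, green, red), "vertical_fov" (degrees; the focal length in pixels is half the picture's height over the tangent of half this angle, whatever the lens; pixels are square), "cx", "cy" (the principal point, pixels), "world_to_cam" (4x4, takes a point from world to camera coordinates). Camera axes: x right, y down, z forward; pixel columns grow to the right and rows downward; lengths in mm; the calibration is good to about 2 mm. The wrist camera is an equidistant fisheye: a pixel r from the principal point sees the ray r / f radians off the axis. A picture is of the moment at which its call begins. There is no depth.
- env.job_done(): hands the job in, once; it reports no verdict.
Trained networks look in a picture, given as the dict that the camera call returned (one of the last four; its "shot" number tells which), for a name from the list of things; names that differ only in an ending like _2 or _b are one class to them, and where a whole thing is asked for, a point or a joint stands for the part that bears it (a point fixed in the world has none). Each returns a list of dicts, best first, with "score" (0 to 1); they miss things now and then, are a little off and sometimes report something else, mostly with a low value. They report only what shows in the picture. A call takes as long as a camera call. They do not tell look-alikes from the thing itself.
- env.boxes_of(target, picture): "point" ([x, y, z] in mm, in world coordinates, good to about 4 mm: the middle of the surface that is visible of it).
- env.tip_of(target, picture): "point" ([x, y, z] in mm, in world coordinates, good to about 4 mm: a listed point, or the origin of a listed thing).
The state is a dict: "t": time; "joints": joint angles; "qvel": joint speeds; "tau": joint torques, N m; "eef_pos": TCP position; "tcp_rot": TCP orientation; "ft_force": force on the tool from outside, world axes, zero at the start; "moment": the same for the moment, N m; "opening": opening from 0.0 (shut) to 1.0 (fully open).
Only numpy, scipy, OpenCV 4.12 (cv2) and the standard library are available. Lean on these libraries where they do the work, as an engineer would, in place of code of your own. Each camera call takes 0.05 s, during which the arm holds its last target.

## Task

I want to check the preset angle on the angle gauge, which has tipped over to one side on the steel stud of the wooden offcut. Take the gauge by the grip on its top and rock it on the stud, without lifting it off, until the hanging red pointer has settled on the green mark at the rim of its dial; finish while still holding the gauge there, its groove bearing on the stud. Leave the things around it where they are.

Things in the scene. Friction and masses are not known exactly. Their poses are not given: they have to be found in the camera images.
- stud_mid (a point): middle of a steel stud: round bar, 12 mm diameter, 66 mm long, with 18 mm collars near its ends (50 mm between them), fixed on a wooden offcut with its axis 60 mm above the bench. Origin on the stud's axis; x along the stud (away from the robot, give or take the yaw), y to the robot's left, z up
- offcut: light brown wooden offcut under the stud, 70 x 150 mm, screwed to the bench; origin under its centre, on the bench, axes as stud_mid. Its top is uneven: 34 mm above the bench on the left (+y) half, 40 mm on the right half
- gauge: pendulum angle gauge, loose, 0.4 to 0.65 kg: grey base 40 x 120 mm (x, y) with a V groove underneath that sits on the stud, round black housing with a white dial on the robot's side, a grip on top. Origin on the stud's axis when seated; x along the stud, y along the base, z up through dial and grip. It rocks about x; starts rolled about -0.41 rad, its left base end on the offcut
- gauge_grip (a point): centre of the grip: an upright grey block 24 mm (x) by 28 mm (y) standing 50 mm clear above the black housing (120 mm diameter, 22 mm thick, centre 88 mm from the gauge's origin). The point lies on the gauge's z axis, 178 mm from its origin, 24 mm below the top of the grip; axes as the gauge
- pointer (a joint): angle in rad of the red pendulum pointer about the gauge's x axis, 0 when it points along the gauge's -z, positive when its tip is towards the gauge's +y. It swings freely and settles plumb within about 1 s, so at rest it equals minus the gauge's roll about x
- mark (a joint): angle in rad of the green mark about the same axis, measured in the same way; it stays fixed on the gauge, between -0.20 and 0.22, different each time. The pointer is on the mark when both values are equal
- pointer_tip (a point): tip of the red pointer, 52 mm from the dial centre; its -z points along the pointer
- mark_tip (a point): point near the inner end of the green mark, 52 mm from the dial centre, 8 mm wide; its -z points from the dial centre through the mark
- grease: dark green round tin, 70 mm diameter, 44 mm high, standing to the left of the offcut; leave alone; origin under its centre
- roll: green tape roll, 100 mm diameter, 27 mm high, lying behind the offcut; leave alone; origin under its centre
- driver: red screwdriver, 190 mm long, lying in front of the offcut; leave alone; origin under its centre
There are look-alikes about, which are no part of the job. Of the things that look like the gauge, the largest one is meant. Several things have the shape of the offcut; the one meant has the colours described above.

How it is judged:
By the outcome, as a careful person would: the job done as asked, in the order asked, and still so for the second after the job is handed in, while the arm keeps its last pose, push and grip.
It also fails if it takes over 32 s, if anything falls off the work surface, if the arm or the gripper's body presses on something with over 40 N, if the wrist force passes 120 N, or if a joint passes its speed limit or range.

## Working session

There is one attempt and no reset: what is moved stays moved. The work goes in short steps, Python scripts to look and compute and a tool call to move; the robot and the scene stay as the last step left them, time stands still between calls to the robot, and variables do not carry over. Pictures are saved under pics/ and viewed, and the job is handed in when it is done.

Besides the shell and the picture viewer there is one more tool, called after "Request:" by a JSON object that holds its "method" and its "body", one argument or row to a line. drive_tool: Moves the arm, as the interface text tells. Its arguments: {"type":"object","properties":{"increments":{"type":"array","items":{"type":"array"}},"jaw":{"type":"number"}},"required":["increments"]}

```bash
mkdir -p pics; ls; python3 - <<'E'
from cell import env
import cv2,pickle
print(env.state())
for n in ["scene","top","wrist"]:
    p=env.read_camera(n); cv2.imwrite(f"pics/a_{n}.png",p["pixels"]); pickle.dump(p,open(f"{n}.pkl","wb"))
    print(n,p["vertical_fov"],p["cx"],p["cy"],p["world_to_cam"].tolist())
    for t in ["gauge","gauge_grip","stud_mid","offcut","pointer_tip","mark_tip"]:
        try: print(t,[([round(float(v)) for v in d["point"]],round(d["score"],2)) for d in env.tip_of(t,p)])
        except Exception as e: print(t,e)
E
```

```text
pics
{'t': 0.0, 'joints': array([-1.44358528e+00,  4.91548406e-01,  1.55946374e+00, -2.72740661e-05,
        1.09169625e+00, -1.05606729e-01]), 'qvel': array([ 0.00118925, -0.00045645,  0.00054428, -0.00032361,  0.00115927,
        0.00053052]), 'tau': array([-3.87505206e-03, -6.12644005e+01, -2.58185059e+01,  6.92140684e-02,
        4.82210715e-02, -1.23143391e-04]), 'eef_pos': array([ 144.17967365, -607.88445544,  214.06375942]), 'tcp_rot': array([-3.14048058e+00, -9.35560673e-05,  2.32830312e-01]), 'ft_force': array([-0.36727861,  0.07847379,  0.59832747]), 'moment': array([-0.01908664, -0.02889552, -0.03902762]), 'opening': 0.9982725514195473}
scene 47.45621496544342 320.1237590136738 246.09545444866316 [[-0.8306838814901073, -0.5566675032094838, -0.009250940657504033, 548.5328299288839], [-0.3516810047010973, 0.5375304589679667, -0.7664081658059976, 220.96358085446113], [0.4316071824760982, -0.6333895298725787, -0.6422872748878321, 1194.4813806363888], [0.0, 0.0, 0.0, 1.0]]
gauge [([480, 127, 63], 0.97), ([788, 270, 9], 0.88), ([288, 413, 13], 0.68)]
gauge_grip [([691, 197, 10],
[... 709 characters left out ...]
e_grip [([690, 194, 7], 0.95), ([326, 297, 9], 0.88), ([498, 201, 225], 0.77)]
stud_mid [([481, 128, 59], 0.84), ([495, -72, 61], 0.83)]
offcut [([490, -67, 1], 0.93), ([482, 130, 0], 0.73), ([498, 198, 221], 0.6)]
pointer_tip [([298, 388, 23], 0.51), ([768, 254, 21], 0.45)]
mark_tip []
wrist 65.70646984690485 319.22713581868265 239.40884393395118 [[0.2307292474453149, -0.973017696760577, 0.0007590547169547905, -626.2112540015336], [-0.9304888844744386, -0.2204162486392898, 0.29258693273162567, -32.820925448361464], [-0.2845249553955446, -0.06821465477833513, -0.956238626405898, 392.74034810501877], [0.0, 0.0, 0.0, 1.0]]
gauge []
gauge_grip []
stud_mid []
offcut []
pointer_tip []
mark_tip []
```

View pics/a_scene.png

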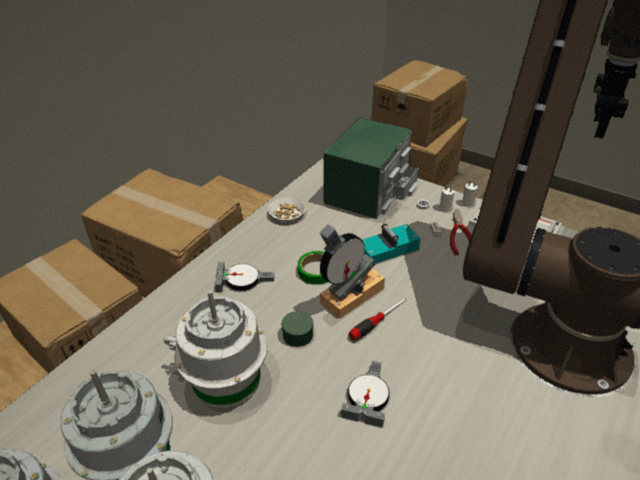

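View pics/a_top.png

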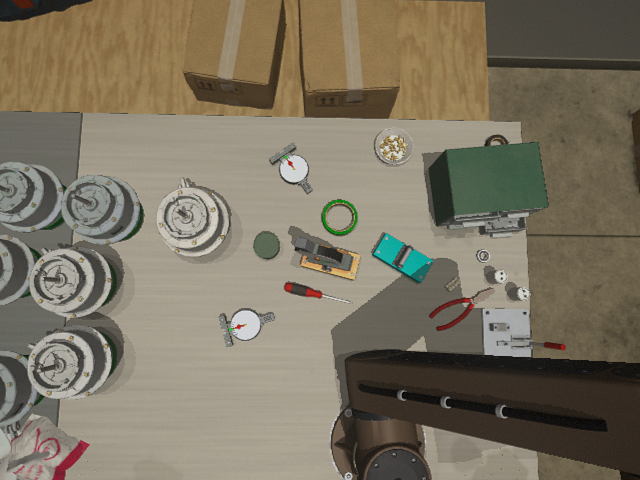

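View pics/a_wrist.png

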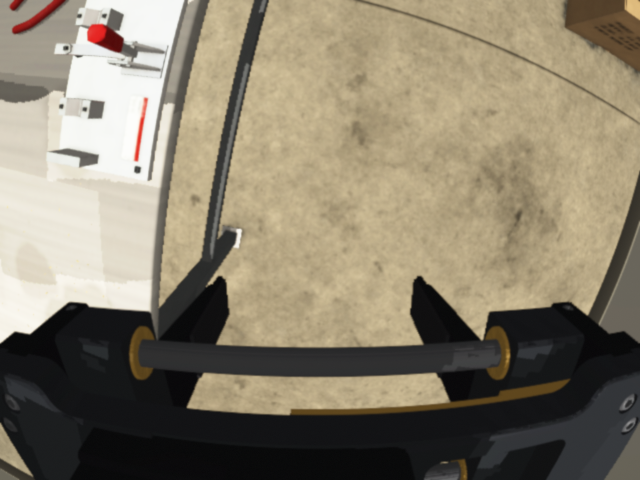

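```bash
python3 - <<'E'
import cv2,pickle,numpy as np
p=pickle.load(open("scene.pkl","rb")); t=pickle.load(open("top.pkl","rb"))
a=cv2.resize(p["pixels"][205:325,285:405],(560,560),interpolation=cv2.INTER_CUBIC)
cv2.imwrite("pics/b_scene.png",a)
b=cv2.resize(t["pixels"][215:290,270:370],(800,600),interpolation=cv2.INTER_CUBIC)
cv2.imwrite("pics/b_top.png",b)
E
```

```text
(no output)
```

View pics/b_scene.png

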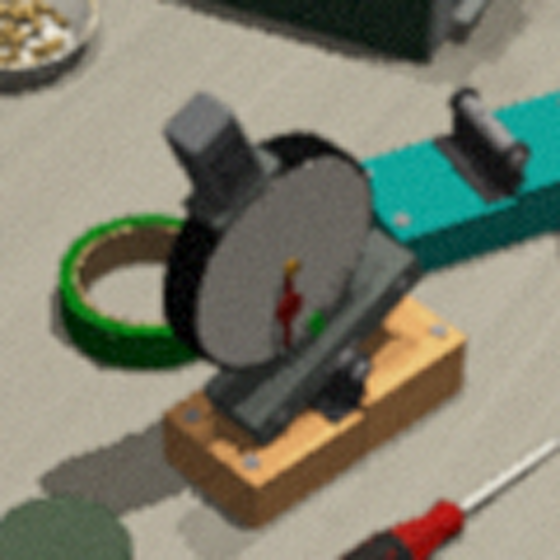

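View pics/b_top.png

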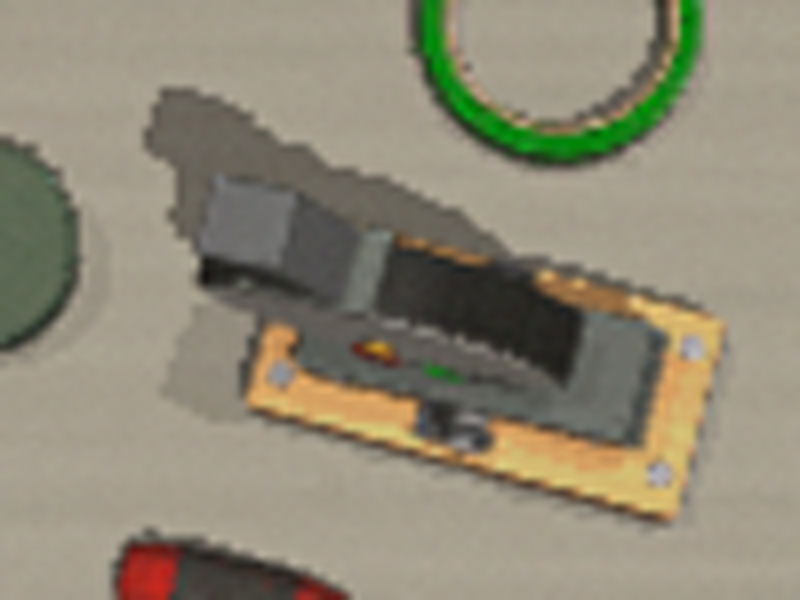

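```bash
cat > h.py <<'E'
import numpy as np,cv2,pickle
def K(p):
    f=240/np.tan(np.radians(p["vertical_fov"]/2)); return f
def ray(p,u,v):
    M=np.array(p["world_to_cam"]);R=M[:3,:3];c=-R.T@M[:3,3];f=K(p)
    d=R.T@np.array([(u-p["cx"])/f,(v-p["cy"])/f,1.]);return c,d
def onplane(p,u,v,n,p0):
    c,d=ray(p,u,v);n=np.array(n,float);return c+d*((np.array(p0)-c)@n)/(d@n)
def proj(p,X):
    M=np.array(p["world_to_cam"]);q=M[:3,:3]@np.array(X)+M[:3,3];f=K(p)
    return q[0]/q[2]*f+p["cx"],q[1]/q[2]*f+p["cy"]
E
python3 - <<'E'
from h import *
t=pickle.load(open("top.pkl","rb"));p=pickle.load(open("scene.pkl","rb"))
T=lambda u,v,z:onplane(t,270+u/8,215+v/8,[0,0,1],[0,0,z])
s=560/120
S=lambda u,v,z:onplane(p,285+u/s,205+v/s,[0,0,1],[0,0,z])
bl=T(250,405,34);br=T(668,520,40);tr=T(722,318,40)
print("top",bl,br,tr,"yaw",np.arctan2(*(-(br-bl))[:2])*-1, (bl+tr)/2)
d=bl-br;print(np.arctan2(-d[0],d[1]));d=tr-br;print(np.arctan2(d[1],d[0]),np.linalg.norm(d),np.linalg.norm(bl-br))
# scene: robot-side bottom edge corners z=34/40
a=S(258,487,34);b=S(465,343,40);c=S(165,425,34)
print("scene",a,b,c);d=a-b;print(np.arctan2(-d[0],d[1]),np.linalg.norm(d));d=c-a;print(np.arctan2(d[1],d[0]),np.linalg.norm(d),(b+c)/2)
for yaw in [-.2,-.25,-.3,-.35]:
  x=np.array([np.cos(yaw),np.sin(yaw),0]);y=np.array([-np.sin(yaw),np.cos(yaw),0])
  o=np.array([480.5,129.5,60])
  for off in (-11,):
    roll=-.41
    Y=np.cos(roll)*y+np.sin(roll)*np.array([0,0,1]);Z=-np.sin(roll)*y+np.cos(roll)*np.array([0,0,1])
    C=o+off*x+88*Z
    out=[]
    for q,(u,v) in dict(center=(290,266),ptr=(288,343),mark=(317,322)).items():
        X=onplane(p,285+u/s,205+v/s,x,C)-C
        out.append((q,round(X@Y,1),round(X@Z,1),round(np.arctan2(X@Y,-X@Z),3)))
    print(yaw,out)
E
```

```text
top [464.12258699 207.04551848  34.        ] [426.43979605  66.38732461  40.        ] [494.70109109  47.99146668  40.        ] yaw -0.26175654673425935 [479.41183904 127.51849258  37.        ]
-0.26175654673425935
-0.26323808611718713 70.69661937001769 145.7419645591755
scene [464.7727097  208.95355163  34.        ] [426.93717985  69.79408651  40.        ] [526.210659   198.60876619  34.        ]
-0.2654689819041353 144.33601093749067
-0.1668130800346449 62.3027784333944 [476.57391943 134.20142635  37.        ]
-0.2 [('center', np.float64(-0.6), np.float64(-1.6), np.float64(-0.37)), ('ptr', np.float64(19.2), np.float64(-47.7), np.float64(0.382)), ('mark', np.float64(0.0), np.float64(-55.8), np.float64(0.001))]
-0.25 [('center', np.float64(-1.9), np.float64(-4.5), np.float64(-0.398)), ('ptr', np.float64(18.0), np.float64(-50.7), np.float64(0.341)), ('mark', np.float64(-0.7), np.float64(-57.1), np.float64(-0.013))]
-0.3 [('center', np.float64(-3.0), np.float64(-7.0), np.float64(-0.402)), ('ptr', np.float64(16.9), np.float64(-53.3), np.float64(0.308)), ('mark', np.float64(-1.5), np.float64(-58.2), np.float64(-0.025))]
-0.35 [('center', np.float64(-3.9), np.float64(-9.2), np.float64(-0.403)), ('ptr', np.float64(16.0), np.float64(-55.6), np.float64(0.28)), ('mark', np.float64(-2.1), np.float64(-59.2), np.float64(-0.036))]
```

Look-alikes: two small gauges lie at scene px (242,275) and (368,390). The largest, upright one at (345,260) sits on the light brown offcut at (352,292), and the teal offcut at (392,245) is a decoy. The close crop confirms it: the gauge leans left, with its red pointer at crop (288,340) and green mark at (317,322). The stud is at about (480,129,60) with yaw about -0.26.

```bash
cat >> h.py <<'E'
from scipy.spatial.transform import Rotation as Ro
yaw=-.262
gx=np.array([np.cos(yaw),np.sin(yaw),0]);gy=np.array([-np.sin(yaw),np.cos(yaw),0]);gz=np.array([0,0,1.])
O=np.array([480.,129.5,60])
def gZ(r): return -np.sin(r)*gy+np.cos(r)*gz
def pose(r,h):  # tool aligned to gauge rolled r; h = grasp point distance from stud axis
    z=-gZ(r); y=gx; x=np.cross(y,z)
    return O+(h-19)*gZ(r), Ro.from_matrix(np.c_[x,y,z])
def plan(p0,R0,p1,R1,n):
    w=(R0.inv()*R1).as_rotvec()/n; rows=[];d=(np.array(p1)-p0)/n;R=R0
    for i in range(n):
        rows.append([list(np.round(R.inv().apply(d)/30,2)+0.),list(np.round(w/.08,2)+0.)]);R=R*Ro.from_rotvec(w)
    for i in range(0,n,5): print("[" + ",".join(str([[float(v) for v in q] for q in r]).replace(" ","") for r in rows[i:i+5])+"]")
def st():
    from cell import env
    s=env.state();return s,np.array(s["eef_pos"]),Ro.from_euler("xyz",s["tcp_rot"])
E
python3 - <<'E'
from h import *
s,p,R=st()
P,Rt=pose(-.41,178+100);print(P,Rt.as_euler("xyz"))
Rd=Ro.from_euler("xyz",[np.pi,0,1.309])
A=np.array([330,-450,410.]);B=np.array([480,0,410.])
plan(p,R,A,R,8);print()
plan(A,R,B,Rd,15);print()
plan(B,Rd,P,Rt,10)
E
```

```text
[506.74043549 229.21664207 297.53429311] [3.14159265 0.41       1.30879633]
[[[0.91,-0.46,-0.81],[0.0,0.0,0.0]],[[0.91,-0.46,-0.81],[0.0,0.0,0.0]],[[0.91,-0.46,-0.81],[0.0,0.0,0.0]],[[0.91,-0.46,-0.81],[0.0,0.0,0.0]],[[0.91,-0.46,-0.81],[0.0,0.0,0.0]]]
[[[0.91,-0.46,-0.81],[0.0,0.0,0.0]],[[0.91,-0.46,-0.81],[0.0,0.0,0.0]],[[0.91,-0.46,-0.81],[0.0,0.0,0.0]]]

[[[0.56,-0.9,0.0],[0.0,0.0,-0.9]],[[0.62,-0.85,0.0],[0.0,0.0,-0.9]],[[0.68,-0.81,0.0],[0.0,0.0,-0.9]],[[0.73,-0.76,0.0],[0.0,0.0,-0.9]],[[0.79,-0.7,0.0],[0.0,0.0,-0.9]]]
[[[0.83,-0.64,0.0],[0.0,0.0,-0.9]],[[0.88,-0.58,0.0],[0.0,0.0,-0.9]],[[0.92,-0.52,0.0],[0.0,0.0,-0.9]],[[0.95,-0.45,0.0],[0.0,0.0,-0.9]],[[0.98,-0.38,0.0],[0.0,0.0,-0.9]]]
[[[1.01,-0.31,0.0],[0.0,0.0,-0.9]],[[1.03,-0.24,0.0],[0.0,0.0,-0.9]],[[1.04,-0.16,0.0],[0.0,0.0,-0.9]],[[1.05,-0.09,0.0],[0.0,0.0,-0.9]],[[1.05,-0.01,0.0],[0.0,0.0,-0.9]]]

[[[0.76,-0.11,0.37],[0.0,-0.51,0.0]],[[0.78,-0.11,0.34],[0.0,-0.51,0.0]],[[0.79,-0.11,0.31],[0.0,-0.51,0.0]],[[0.8,-0.11,0.28],[0.0,-0.51,0.0]],[[0.81,-0.11,0.25],[0.0,-0.51,0.0]]]
[[[0.82,-0.11,0.21],[0.0,-0.51,0.0]],[[0.83,-0.11,0.18],[0.0,-0.51,0.0]],[[0.84,-0.11,0.14],[0.0,-0.51,0.0]],[[0.84,-0.11,0.11],[0.0,-0.51,0.0]],[[0.85,-0.11,0.08],[0.0,-0.51,0.0]]]
```

Request:
{"method": "drive_tool", "body": {
  "increments": [
    [[0.9, -0.45, -0.8], [0, 0, 0]],
    [[0.9, -0.45, -0.8], [0, 0, 0]],
    [[0.9, -0.45, -0.8], [0, 0, 0]],
    [[0.9, -0.45, -0.8], [0, 0, 0]],
    [[0.9, -0.45, -0.8], [0, 0, 0]]
  ],
  "jaw": 1
}}

```text
t: 1.47
eef_pos: [260.8, -510.2, 335.9]
tcp_rot: [3.141, -0.0, 0.233]
ft_force: [0.7, -0.6, -0.0]
opening: 0.998
```

Request:
{"method": "drive_tool", "body": {
  "increments": [
    [[0.9, -0.45, -0.8], [0, 0, 0]],
    [[0.9, -0.45, -0.8], [0, 0, 0]],
    [[0.9, -0.45, -0.8], [0, 0, 0]]
  ]
}}

```text
t: 1.72
eef_pos: [330.3, -451.9, 408.1]
tcp_rot: [3.141, -0.0, 0.233]
ft_force: [-0.3, -0.9, 0.4]
opening: 0.999
```

Request:
{"method": "drive_tool", "body": {
  "increments": [
    [[0.56, -0.9, 0], [0, 0, -0.9]],
    [[0.62, -0.85, 0], [0, 0, -0.9]],
    [[0.68, -0.81, 0], [0, 0, -0.9]],
    [[0.73, -0.76, 0], [0, 0, -0.9]],
    [[0.79, -0.7, 0], [0, 0, -0.9]]
  ]
}}

```text
t: 2.13
eef_pos: [379.8, -301.4, 406.8]
tcp_rot: [3.141, -0.0, 0.596]
ft_force: [1.3, -0.3, 0.5]
opening: 0.998
```

Request:
{"method": "drive_tool", "body": {
  "increments": [
    [[0.83, -0.64, 0], [0, 0, -0.9]],
    [[0.88, -0.58, 0], [0, 0, -0.9]],
    [[0.92, -0.52, 0], [0, 0, -0.9]],
    [[0.95, -0.45, 0], [0, 0, -0.9]],
    [[0.98, -0.38, 0], [0, 0, -0.9]]
  ]
}}

```text
t: 2.55
eef_pos: [429.5, -151.7, 406.8]
tcp_rot: [3.141, -0.0, 0.956]
ft_force: [0.9, -0.2, -1.0]
opening: 1.0
```

Request:
{"method": "drive_tool", "body": {
  "increments": [
    [[1, -0.31, 0], [0, 0, -0.9]],
    [[1, -0.24, 0], [0, 0, -0.9]],
    [[1, -0.16, 0], [0, 0, -0.9]],
    [[1, -0.09, 0], [0, 0, -0.9]],
    [[1, -0.01, 0], [0, 0, -0.9]]
  ]
}}

```text
t: 2.97
eef_pos: [476.8, -6.4, 406.8]
tcp_rot: [3.141, 0.0, 1.316]
ft_force: [0.4, -0.7, -0.5]
opening: 0.999
```

```bash
python3 - <<'E'
from h import *
s,p,R=st()
P,Rt=pose(-.41,178+100)
plan(p,R,P,Rt,10)
E
```

```text
[[[0.79,-0.1,0.36],[0.0,-0.51,0.01]],[[0.8,-0.1,0.33],[0.0,-0.51,0.01]],[[0.81,-0.1,0.3],[0.0,-0.51,0.01]],[[0.82,-0.1,0.27],[0.0,-0.51,0.01]],[[0.83,-0.1,0.23],[0.0,-0.51,0.01]]]
[[[0.84,-0.1,0.2],[0.0,-0.51,0.01]],[[0.85,-0.1,0.16],[0.0,-0.51,0.01]],[[0.86,-0.11,0.13],[0.0,-0.51,0.01]],[[0.86,-0.11,0.09],[0.0,-0.51,0.01]],[[0.86,-0.11,0.06],[0.0,-0.51,0.01]]]
```

Request:
{"method": "drive_tool", "body": {
  "increments": [
    [[0.8, -0.1, 0.36], [0, -0.51, 0.01]],
    [[0.8, -0.1, 0.33], [0, -0.51, 0.01]],
    [[0.81, -0.1, 0.3], [0, -0.51, 0.01]],
    [[0.82, -0.1, 0.27], [0, -0.51, 0.01]],
    [[0.83, -0.1, 0.23], [0, -0.51, 0.01]]
  ]
}}

```text
t: 3.38
eef_pos: [492.5, 111.1, 351.8]
tcp_rot: [3.14, 0.206, 1.309]
ft_force: [0.5, 0.3, -0.5]
opening: 1.003
```

Request:
{"method": "drive_tool", "body": {
  "increments": [
    [[0.84, -0.1, 0.2], [0, -0.51, 0.01]],
    [[0.85, -0.1, 0.16], [0, -0.51, 0.01]],
    [[0.86, -0.11, 0.13], [0, -0.51, 0.01]],
    [[0.86, -0.11, 0.09], [0, -0.51, 0.01]],
    [[0.86, -0.11, 0.06], [0, -0.51, 0.01]]
  ]
}}

```text
t: 3.8
eef_pos: [507.8, 228.9, 297.0]
tcp_rot: [3.139, 0.41, 1.304]
ft_force: [-0.0, -0.2, 0.4]
opening: 1.003
```

```bash
python3 - <<'E'
from h import *
from cell import env
s,p0,R=st(); print(s["t"],p0,s["tcp_rot"])
for n in ["wrist","scene","top"]:
    p=env.read_camera(n); cv2.imwrite(f"pics/c_{n}.png",p["pixels"]); pickle.dump(p,open(f"{n}.pkl","wb"))
    for t in ["gauge_grip","stud_mid","gauge"]:
        print(n,t,[([round(float(v)) for v in d["point"]],round(d["score"],2)) for d in env.tip_of(t,p)])
E
```

```text
3.8 [507.82675883 228.94264233 297.02901845] [3.13907292 0.4098948  1.30424357]
wrist gauge_grip [([498, 199, 224], 0.73), ([319, 296, 11], 0.65), ([683, 197, 8], 0.62), ([607, 107, -1], 0.36)]
wrist stud_mid [([488, -68, 61], 0.78)]
wrist gauge [([785, 270, 14], 0.83), ([480, 130, 61], 0.63), ([290, 412, 14], 0.62)]
scene gauge_grip [([504, 198, 222], 0.97), ([322, 296, 11], 0.91), ([689, 196, 7], 0.55)]
scene stud_mid [([482, 131, 62], 0.62)]
scene gauge [([287, 412, 15], 0.86), ([481, 128, 60], 0.68), ([790, 269, 10], 0.67)]
top gauge_grip [([689, 200, 8], 0.94), ([501, 200, 223], 0.58)]
top stud_mid [([493, -71, 57], 0.64)]
top gauge [([477, 123, 58], 0.81), ([786, 267, 14], 0.76), ([290, 413, 12], 0.47)]
```

View pics/c_wrist.png

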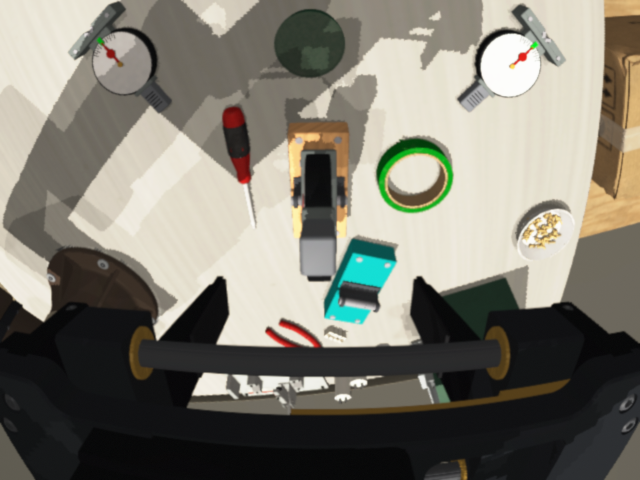

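View pics/c_scene.png

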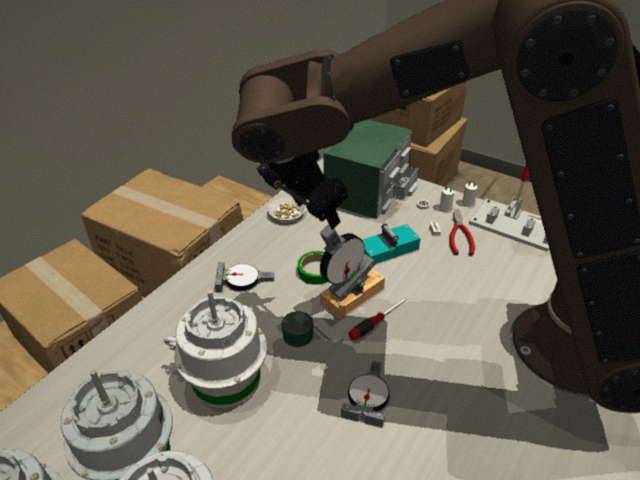

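Request:
{"method": "drive_tool", "body": {
  "increments": [
    [[0, 0, 0.7], [0, 0, 0]],
    [[0, 0, 0.7], [0, 0, 0]],
    [[0, 0, 0.7], [0, 0, 0]],
    [[0, 0, 0.6], [0, 0, 0]],
    [[0, 0, 0.5], [0, 0, 0.05]]
  ]
}}

```text
t: 4.82
eef_pos: [497.6, 190.0, 208.4]
tcp_rot: [3.139, 0.408, 1.3]
ft_force: [-0.5, -0.2, -0.9]
opening: 0.998
```

```bash
python3 - <<'E'
from h import *
from cell import env
s,p0,R=st(); print(s["t"],p0,s["tcp_rot"],s["ft_force"],pose(-.41,181)[0])
p=env.read_camera("wrist"); cv2.imwrite("pics/d_wrist.png",p["pixels"])
p=env.read_camera("scene"); cv2.imwrite("pics/d_scene.png",cv2.resize(p["pixels"][185:325,265:405],(560,560),interpolation=cv2.INTER_CUBIC))
E
```

```text
4.8167 [497.63386273 190.0130723  208.42004099] [3.13857167 0.40827526 1.29969957] [-0.46813757 -0.24563249 -0.86846087] [496.7256778  191.87102709 208.5735733 ]
```

View pics/d_wrist.png

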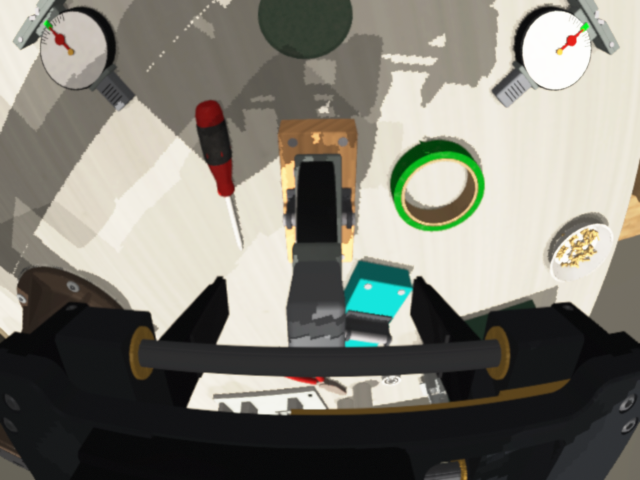

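View pics/d_scene.png

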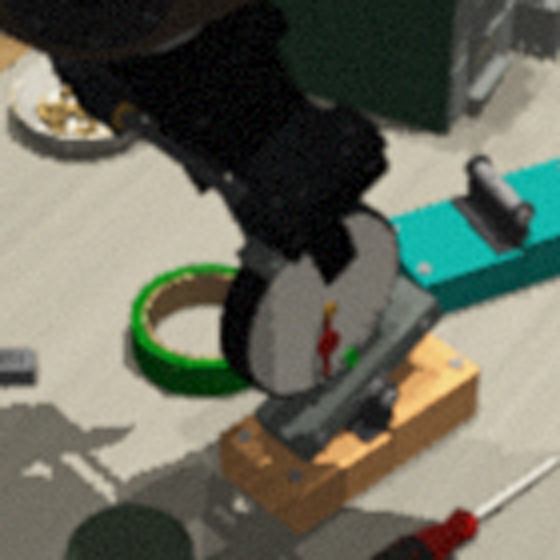

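Request:
{"method": "drive_tool", "body": {
  "increments": [
    [[0, 0, 0], [0, 0, 0]],
    [[0, 0, 0], [0, 0, 0]],
    [[0, 0, 0], [0, 0, 0]],
    [[0, 0, 0], [0, 0, 0]],
    [[0, 0, 0], [0, 0, 0]]
  ],
  "jaw": -1
}}

```text
t: 5.33
eef_pos: [498.2, 191.1, 209.8]
tcp_rot: [3.137, 0.407, 1.3]
ft_force: [-0.3, 0.0, 0.5]
opening: 0.703
```

Request:
{"method": "drive_tool", "body": {
  "increments": [
    [[0, 0, 0], [0, 0, 0]],
    [[0, 0, 0], [0, 0, 0]],
    [[0, 0, 0], [0, 0, 0]],
    [[0, 0, 0], [0, 0, 0]],
    [[0, 0, 0], [0, 0, 0]]
  ]
}}

```text
t: 5.75
eef_pos: [498.0, 190.8, 209.3]
tcp_rot: [3.138, 0.408, 1.3]
ft_force: [-0.4, -0.0, 0.5]
opening: 0.356
```

Request:
{"method": "drive_tool", "body": {
  "increments": [
    [[0, 0, 0], [0, 0, 0]],
    [[0, 0, 0], [0, 0, 0]],
    [[0, 0, 0], [0, 0, 0]],
    [[0, 0, 0], [0, 0, 0]],
    [[0, 0, 0], [0, 0, 0]]
  ]
}}

```text
t: 6.17
eef_pos: [497.9, 190.8, 209.4]
tcp_rot: [3.138, 0.408, 1.3]
ft_force: [-0.7, 0.6, 1.1]
opening: 0.254
```

```bash
python3 - <<'E'
from h import *
s,p,R=st()
print(s["opening"],s["ft_force"],s["moment"])
# rotate actual tool pose about stud axis by 0.41 total, 25 rows
d=0.41;n=25
Rr=Ro.from_rotvec(gx*d/n)
P,Q=p,R
for i in range(n):
    P2=O+Rr.apply(P-O);Q2=Rr*Q
    if i in(0,12,24): print(np.round(Q.inv().apply(P2-P)/30,3),np.round((Q.inv()*Q2).as_rotvec()/.08,3))
    P,Q=P2,Q2
g=p-19*R.as_matrix()[:,2]
print("grasp rel O in gauge frame:",(g-O)@gx,(g-O)@np.cross(gZ(-.41),gx),(g-O)@gZ(-.41))
E
```

```text
0.2541262626963259 [-0.73723435  0.60566564  1.12608964] [ 0.14359996  0.18517645 -0.12817498]
[-0.089  0.001  0.001] [ 0.002  0.205 -0.   ]
[-0.089  0.001  0.001] [ 0.002  0.205 -0.   ]
[-0.089  0.001  0.001] [ 0.002  0.205 -0.   ]
grasp rel O in gauge frame: 1.4379677645850877 -1.0142590615292468 181.42622241339623
```

Request:
{"method": "drive_tool", "body": {
  "increments": [
    [[-0.11, 0, 0.01], [0, 0.25, 0]],
    [[-0.13, 0, 0.01], [0, 0.3, 0]],
    [[-0.13, 0, 0.01], [0, 0.3, 0]],
    [[-0.13, 0, 0.01], [0, 0.3, 0]],
    [[-0.13, 0, 0.01], [0, 0.3, 0]]
  ]
}}

```text
t: 6.58
eef_pos: [493.3, 173.5, 215.6]
tcp_rot: [3.137, 0.289, 1.3]
ft_force: [-1.5, 3.2, 10.0]
opening: 0.249
```

Request:
{"method": "drive_tool", "body": {
  "increments": [
    [[-0.13, 0, 0.01], [0, 0.3, 0]],
    [[-0.13, 0, 0.01], [0, 0.3, 0]],
    [[-0.13, 0, 0.01], [0, 0.3, 0]],
    [[-0.13, 0, 0.01], [0, 0.3, 0]],
    [[0, 0, 0], [0, 0, 0]]
  ]
}}

```text
t: 7.0
eef_pos: [489.3, 158.2, 219.3]
tcp_rot: [3.136, 0.192, 1.3]
ft_force: [-2.4, 4.7, 15.6]
opening: 0.251
```

```bash
cat > look.py <<'E'
import sys
from h import *
from cell import env
s,p0,R=st(); k=sys.argv[1]
z=R.as_matrix()[:,2]; roll=np.arctan2(-(-z@gy)*-1*-1,-z@gz)
print(s["t"],np.round(p0,1),s["tcp_rot"],"F",np.round(s["ft_force"],1),"M",np.round(s["moment"],2),"roll",roll,s["opening"])
g=p0-19*z
print("grasp: x",(g-O)@gx,"r",np.linalg.norm((g-O)-((g-O)@gx)*gx),"ang",np.arctan2(-(g-O)@gy,(g-O)@gz))
p=env.read_camera("scene"); pickle.dump(p,open(f"scene_{k}.pkl","wb"))
cv2.imwrite(f"pics/{k}.png",cv2.resize(p["pixels"][215:315,300:400],(600,600),interpolation=cv2.INTER_CUBIC))
for t in ["pointer_tip","mark_tip"]:
    print(t,[([round(float(v)) for v in d["point"]],round(d["score"],2)) for d in env.tip_of(t,p)])
E
python3 look.py e1
```

```text
7.0 [489.3 158.2 219.3] [3.13576941 0.19207983 1.29962642] F [-2.4  4.7 15.6] M [ 0.66  0.95 -0.04] roll -0.19212436567142752 0.25125750539104724
grasp: x 1.4453834741152645 r 181.1796280092021 ang -0.18764423687773485
pointer_tip [([298, 392, 26], 0.58), ([472, 152, 92], 0.47), ([772, 253, 24], 0.44)]
mark_tip []
```

View pics/e1.png

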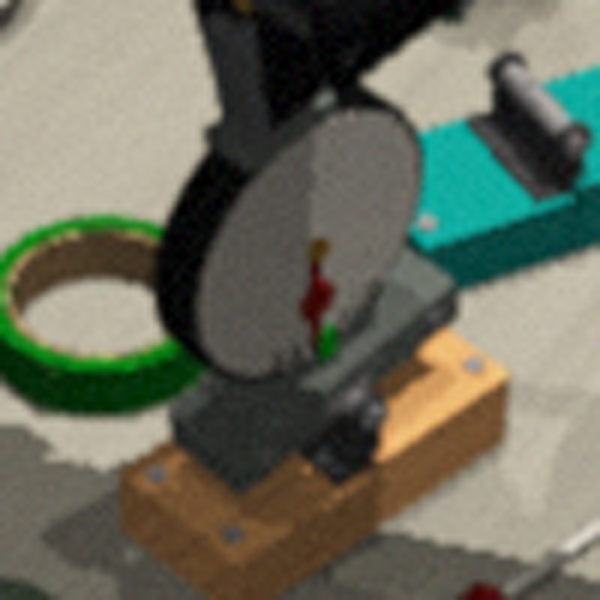

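Request:
{"method": "drive_tool", "body": {
  "increments": [
    [[-0.13, 0, 0], [0, 0.3, 0]],
    [[-0.13, 0, 0], [0, 0.3, 0]],
    [[0, 0, 0], [0, 0, 0]],
    [[0, 0, 0], [0, 0, 0]],
    [[0, 0, 0], [0, 0, 0]]
  ]
}}

```text
t: 7.57
eef_pos: [487.5, 151.3, 220.5]
tcp_rot: [3.136, 0.146, 1.3]
ft_force: [-2.7, 3.4, 15.3]
opening: 0.251
```

Request:
{"method": "drive_tool", "body": {
  "increments": [
    [[0, 0, 0], [0, 0, 0]],
    [[0, 0, 0], [0, 0, 0]],
    [[0, 0, 0], [0, 0, 0]],
    [[0, 0, 0], [0, 0, 0]],
    [[0, 0, 0], [0, 0, 0]]
  ]
}}

```text
t: 7.98
eef_pos: [487.5, 151.4, 220.5]
tcp_rot: [3.136, 0.146, 1.301]
ft_force: [-1.3, 2.5, 15.0]
opening: 0.253
```

```bash
cat > meas.py <<'E'
import sys
from h import *
from cell import env
k=sys.argv[1]
s,p0,R=st();z=R.as_matrix()[:,2];roll=-np.arctan2(-z@gy,-z@gz)
print(s["t"],"F",np.round(s["ft_force"],1),"M",np.round(s["moment"],2),"toolroll",round(roll,4))
A=0;n=5
for i in range(n):
    p=env.read_camera("scene");A=A+p["pixels"].astype(float)
A/=n;p["pixels"]=A;pickle.dump(p,open(f"m_{k}.pkl","wb"))
for t in ["scene"]: pass
x0,y0=315,235
C=A[y0:y0+50,x0:x0+60]
cv2.imwrite(f"pics/{k}.png",cv2.resize(C,(720,600),interpolation=cv2.INTER_CUBIC))
b,g,r=C[...,0],C[...,1],C[...,2]
yy,xx=np.mgrid[0:C.shape[0],0:C.shape[1]]
def cen(w,name):
    w=np.clip(w,0,None)
    u=x0+(w*xx).sum()/w.sum();v=y0+(w*yy).sum()/w.sum();print(name,round(u,2),round(v,2),round(w.sum()));return u,v
zone=(yy>3)&(yy<38)&(xx>8)&(xx<55)
G=cen(np.where((g-np.maximum(r,b)>25)&zone&(g-b>25),g-np.maximum(r,b),0),"green")
red=np.where((r-g>35)&zone,r-np.maximum(g,b),0)
yel=np.where((r-b>35)&(g-b>22)&(yy<25)&(yy>3)&(xx<45)&(xx>10),g-b,0)
Rr=cen(red,"red");Y=cen(yel,"yel")
# red axis
ys,xs=np.nonzero(red>0)
for row in sorted(set(ys)):
    w=red[row];print(y0+row,round(x0+(w*xx[row]).sum()/w.sum(),2),round(w.sum()),end=" | ")
print()
for off in (-11,-13):
  Cc=O+off*gx+88*gZ(roll)
  Yg=np.cross(gZ(roll),gx)
  for nm,(u,v) in dict(green=G,red=Rr,hub=Y).items():
    X=onplane(p,u,v,gx,Cc)-Cc
    print(off,nm,"y(h) %.1f z %.1f"%(X@gy,X@gz),"world ang %.3f"%np.arctan2(X@gy,-X@gz))
E
python3 meas.py f1
```

```text
7.9833 F [-1.3  2.5 15. ] M [ 0.26  0.94 -0.  ] toolroll -0.1461
green 336.6 265.17 1981
red 353.3 263.46 942
yel 349.28 255.02 238
258 353.0 36 | 259 353.0 37 | 261 353.5 83 | 262 353.97 133 | 263 353.53 178 | 264 353.42 175 | 265 352.96 135 | 266 352.49 90 | 267 353.0 40 | 268 353.0 36 | 
-11 green y(h) 50.6 z 0.0 world ang 1.571
-11 red y(h) -0.7 z -25.5 world ang -0.026
-11 hub y(h) 12.9 z 7.5 world ang 2.093
-13 green y(h) 52.5 z 2.5 world ang 1.618
-13 red y(h) 1.4 z -23.0 world ang 0.059
-13 hub y(h) 14.9 z 9.9 world ang 2.156[ WARN:0@6.982] global loadsave.cpp:1063 imwrite_ Unsupported depth image for selected encoder is fallbacked to CV_8U.
```

View pics/f1.png

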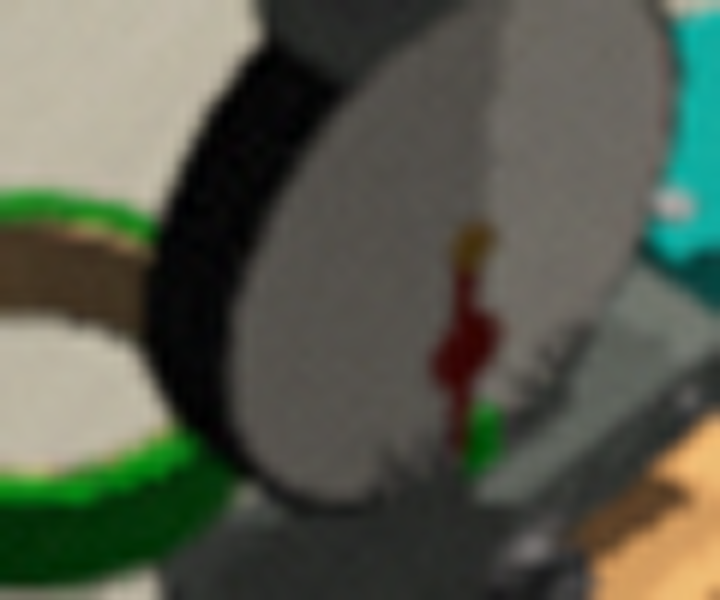

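```bash
cat > ang.py <<'E'
from h import *
import sys
k=sys.argv[1]; roll=float(sys.argv[2])
p=pickle.load(open(f"m_{k}.pkl","rb"));A=p["pixels"]
x0,y0=344,248; C=A[y0:y0+34,x0:x0+20]
b,g,r=C[...,0],C[...,1],C[...,2];yy,xx=np.mgrid[0:C.shape[0],0:C.shape[1]]
def cen(w):
    return x0+(w*xx).sum()/w.sum(),y0+(w*yy).sum()/w.sum(),w.sum()
Gc=cen(np.where((g-np.maximum(r,b)>12)&(yy>14),g-np.maximum(r,b),0))
yel=cen(np.where((np.minimum(r,g)-b>15)&(yy<14),np.minimum(r,g)-b,0))
red=np.where((r-np.maximum(g,b)>12),r-np.maximum(g,b),0)
print("green",Gc,"hub",yel)
xs=[];ys=[];ws=[]
for j in range(C.shape[0]):
    w=red[j]
    if w.sum()>20: xs.append(x0+(w*xx[j]).sum()/w.sum());ys.append(y0+j);ws.append(w.sum())
print([(y,round(x,2),round(w)) for x,y,w in zip(xs,ys,ws)])
for off in (-11,-12.5,-14):
  H=None;o=O+off*gx+88*gZ(roll)
  H0=onplane(p,yel[0],yel[1],gx,o)
  for nm,(u,v) in dict(green=Gc[:2],ptr_low=(xs[-2],ys[-2])).items():
    X=onplane(p,u,v,gx,o);c=X-H0;d=X-o
    print(off,nm,"relhub y %.1f z %.1f ang %.3f"%(c@gy,c@gz,np.arctan2(c@gy,-c@gz)),"| relmodel y %.1f z %.1f ang %.3f"%(d@gy,d@gz,np.arctan2(d@gy,-d@gz)), "hub-model %.1f %.1f"%((H0-o)@gy,(H0-o)@gz))
E
python3 ang.py f1 -.146
```

```text
green (np.float64(354.8674590715407), np.float64(271.16528369589594), np.float64(891.8)) hub (np.float64(353.8822663723326), np.float64(255.27152317880794), np.float64(271.8))
[(254, np.float64(354.05), 49), (255, np.float64(353.96), 50), (256, np.float64(353.45), 35), (257, np.float64(353.43), 46), (258, np.float64(353.42), 61), (259, np.float64(353.38), 60), (260, np.float64(353.49), 89), (261, np.float64(353.97), 145), (262, np.float64(353.98), 183), (263, np.float64(353.58), 216), (264, np.float64(353.26), 218), (265, np.float64(352.85), 193), (266, np.float64(352.49), 144), (267, np.float64(352.61), 99), (268, np.float64(352.64), 55), (269, np.float64(352.55), 45), (270, np.float64(352.52), 31), (271, np.float64(352.45), 31)]
-11 green relhub y -5.3 z -51.2 ang -0.103 | relmodel y -6.7 z -52.8 ang -0.127 hub-model -1.5 -1.6
-11 ptr_low relhub y 2.5 z -42.9 ang 0.058 | relmodel y 1.0 z -44.5 ang 0.023 hub-model -1.5 -1.6
-12.5 green relhub y -5.3 z -51.1 ang -0.103 | relmodel y -5.2 z -50.8 ang -0.102 hub-model 0.1 0.3
-12.5 ptr_low relhub y 2.5 z -42.8 ang 0.058 | relmodel y 2.5 z -42.5 ang 0.059 hub-model 0.1 0.3
-14 green relhub y -5.3 z -51.0 ang -0.103 | relmodel y -3.7 z -48.9 ang -0.075 hub-model 1.6 2.1
-14 ptr_low relhub y 2.5 z -42.7 ang 0.058 | relmodel y 4.0 z -40.6 ang 0.099 hub-model 1.6 2.1
```

Request:
{"method": "drive_tool", "body": {
  "increments": [
    [[-0.12, 0, 0], [0, 0.28, 0]],
    [[-0.12, 0, 0], [0, 0.28, 0]],
    [[-0.12, 0, 0], [0, 0.28, 0]],
    [[-0.12, 0, 0], [0, 0.28, 0]],
    [[0, 0, 0], [0, 0, 0]]
  ]
}}

```text
t: 8.65
eef_pos: [483.5, 136.9, 222.0]
tcp_rot: [3.136, 0.055, 1.3]
ft_force: [-0.7, 2.1, 10.5]
opening: 0.252
```

Request:
{"method": "drive_tool", "body": {
  "increments": [
    [[0, 0, 0], [0, 0, 0]],
    [[0, 0, 0], [0, 0, 0]],
    [[0, 0, 0], [0, 0, 0]],
    [[0, 0, 0], [0, 0, 0]],
    [[0, 0, 0], [0, 0, 0]]
  ]
}}

```text
t: 9.07
eef_pos: [483.7, 137.4, 221.9]
tcp_rot: [3.136, 0.057, 1.301]
ft_force: [-2.0, 0.9, 14.2]
opening: 0.249
```

Request:
{"method": "drive_tool", "body": {
  "increments": [
    [[0, 0, 0], [0, 0, 0]],
    [[0, 0, 0], [0, 0, 0]],
    [[0, 0, 0], [0, 0, 0]],
    [[0, 0, 0], [0, 0, 0]],
    [[0, 0, 0], [0, 0, 0]]
  ]
}}

```text
t: 9.48
eef_pos: [483.7, 137.4, 221.9]
tcp_rot: [3.136, 0.057, 1.301]
ft_force: [-3.3, 1.5, 14.2]
opening: 0.251
```

```bash
python3 meas.py f2 2>/dev/null|head -1; python3 ang.py f2 -.056; python3 - <<'E'
from h import *
p=pickle.load(open("m_f2.pkl","rb"))
cv2.imwrite("pics/f2b.png",cv2.resize(p["pixels"][245:285,335:375],(600,600),interpolation=cv2.INTER_CUBIC))
o=O-12*gx+88*gZ(-.056)
a=np.array(proj(p,o));b=np.array(proj(p,o-[0,0,52]));print("plumb slope dx/dy",(b-a)[0]/(b-a)[1],a,b)
E
```

```text
9.4833 F [-3.3  1.5 14.2] M [0.23 0.75 0.09] toolroll -0.0569
green (np.float64(355.635831809872), np.float64(271.5067641681901), np.float64(547.0)) hub (np.float64(356.4486743711761), np.float64(253.3025152957172), np.float64(294.20000000000005))
[(252, np.float64(356.52), 31), (253, np.float64(356.48), 65), (254, np.float64(356.05), 51), (255, np.float64(355.97), 55), (256, np.float64(355.93), 72), (257, np.float64(355.93), 75), (258, np.float64(355.98), 85), (259, np.float64(356.36), 127), (260, np.float64(356.45), 201), (261, np.float64(356.32), 219), (262, np.float64(355.67), 215), (263, np.float64(355.37), 214), (264, np.float64(355.07), 166), (265, np.float64(355.31), 110), (266, np.float64(355.43), 63), (267, np.float64(355.37), 48), (279, np.float64(363.0), 21)]
-11 green relhub y 0.0 z -55.1 ang 0.001 | relmodel y -1.4 z -56.2 ang -0.025 hub-model -1.5 -1.1
-11 ptr_low relhub y 1.5 z -40.2 ang 0.038 | relmodel y 0.1 z -41.4 ang 0.002 hub-model -1.5 -1.1
-12.5 green relhub y 0.0 z -55.0 ang 0.001 | relmodel y 0.1 z -54.2 ang 0.002 hub-model 0.1 0.7
-12.5 ptr_low relhub y 1.5 z -40.1 ang 0.038 | relmodel y 1.6 z -39.4 ang 0.041 hub-model 0.1 0.7
-14 green relhub y 0.0 z -54.8 ang 0.001 | relmodel y 1.7 z -52.3 ang 0.032 hub-model 1.6 2.6
-14 ptr_low relhub y 1.5 z -40.0 ang 0.038 | relmodel y 3.2 z -37.5 ang 0.084 hub-model 1.6 2.6
plumb slope dx/dy -0.043964683517023165 [356.30996347 253.41897618] [355.55238992 270.65038766][ WARN:0@0.322] global loadsave.cpp:1063 imwrite_ Unsupported depth image for selected encoder is fallbacked to CV_8U.
```

View pics/f2b.png

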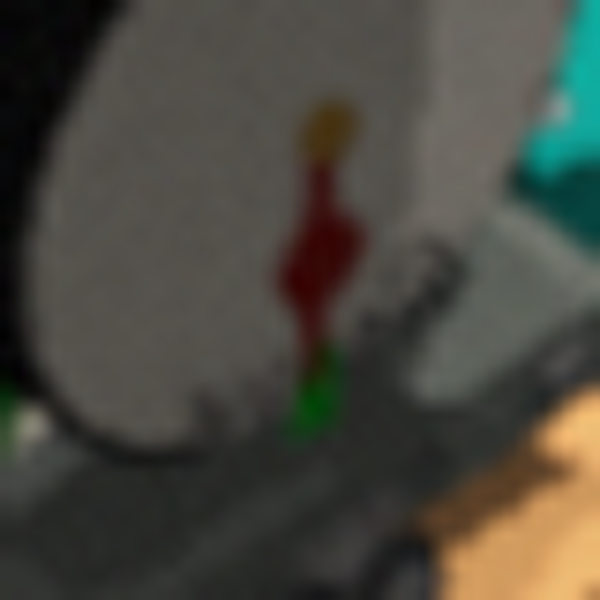

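```bash
python3 - <<'E'
from h import *
from cell import env
p=env.read_camera("top");pickle.dump(p,open("top2.pkl","wb"))
cv2.imwrite("pics/g_top.png",p["pixels"])
M=np.array(p["world_to_cam"]);print(-M[:3,:3].T@M[:3,3])
p=pickle.load(open("m_f2.pkl","rb"));M=np.array(p["world_to_cam"]);print(-M[:3,:3].T@M[:3,3])
E
```

```text
[ 366.71574328  191.60169738 1299.13421603]
[ 17.81933119 943.14774596 941.62292824]
```

View pics/g_top.png

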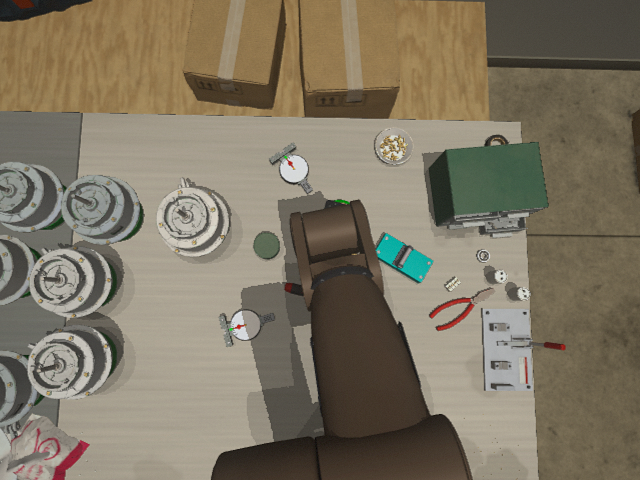

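```bash
cat > rect.py <<'E'
from h import *
import sys
def rect(p,img,roll,off,name,S=5,half=66):
    o=O+off*gx+88*gZ(roll)
    n=2*half*S
    # image right = -gy (as seen from robot), down = -z
    jj,ii=np.meshgrid(np.arange(n),np.arange(n))
    a=(jj-n/2)/S;b=(ii-n/2)/S
    X=o[None,None]+(-gy)*a[...,None]+(-gz)*b[...,None]
    M=np.array(p["world_to_cam"]);q=X@M[:3,:3].T+M[:3,3];f=K(p)
    u=(q[...,0]/q[...,2]*f+p["cx"]).astype(np.float32);v=(q[...,1]/q[...,2]*f+p["cy"]).astype(np.float32)
    out=cv2.remap(img.astype(np.float32),u,v,cv2.INTER_CUBIC)
    out=np.clip(out*1.6,0,255)
    c=n//2
    cv2.line(out,(c,0),(c,n),(255,255,0),1);cv2.circle(out,(c,c),int(52*S),(255,255,0),1);cv2.circle(out,(c,c),int(60*S),(0,255,255),1)
    cv2.imwrite(f"pics/{name}.png",cv2.resize(out.astype(np.uint8),(600,600)))
p=pickle.load(open("m_f2.pkl","rb"));rect(p,p["pixels"],-.056,-11,"r_f2")
rect(p,cv2.imread("pics/a_scene.png"),-.41,-11,"r_a")
E
python3 rect.py
```

```text
(no output)
```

View pics/r_f2.png

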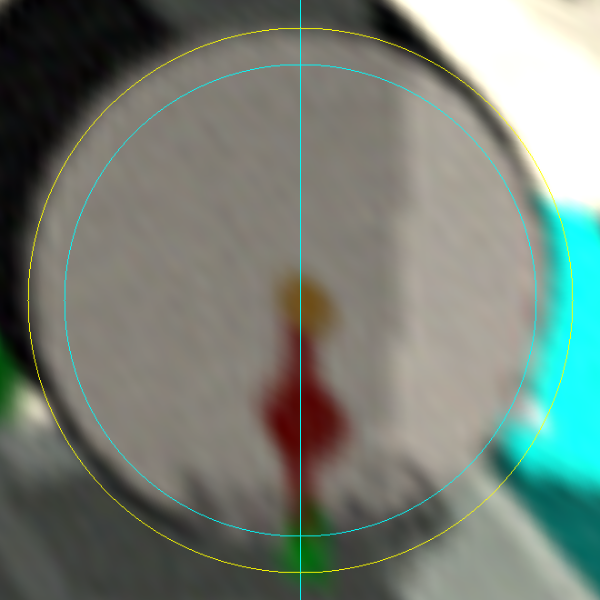

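View pics/r_a.png

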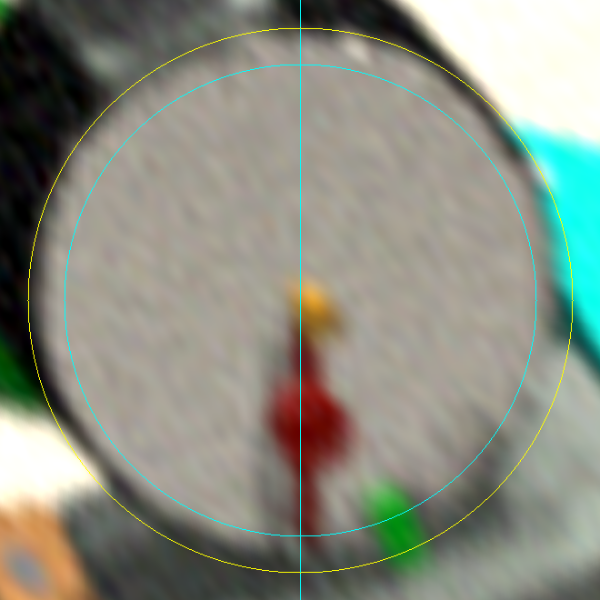

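```bash
cat > circ.py <<'E'
from h import *
from scipy.optimize import least_squares
from scipy.ndimage import map_coordinates
def smp(p,img,roll,off,a,b): # a: along -gy mm, b: down mm
    o=O+off*gx+88*gZ(roll)
    X=o+np.multiply.outer(a,-gy)+np.multiply.outer(b,-gz)
    M=np.array(p["world_to_cam"]);q=X@M[:3,:3].T+M[:3,3];f=K(p)
    u=(q[...,0]/q[...,2]*f+p["cx"]);v=(q[...,1]/q[...,2]*f+p["cy"])
    return np.stack([map_coordinates(img[...,c].astype(float),[v,u],order=1) for c in range(3)],-1)
def fit(p,img,roll,off=-11,rng=((140,235),(290,345))):
    pts=[]
    rr=np.arange(48,62,.1)
    for lo,hi in rng:
        for th in np.radians(np.arange(lo,hi,2)): # th: 0=right, 90=down
            a=-2.2+rr*np.cos(th);b=-1.5+rr*np.sin(th)
            s=smp(p,img,roll,off,a,b).max(-1)
            i0=s[:20].mean(); 
            lowi=np.argmin(s); 
            if s[lowi]>0.6*i0: continue
            half=(i0+s[lowi])/2 if hi<240 else i0*0.62
            k=np.argmax(s<half)
            if k: pts.append((a[k],b[k],np.degrees(th)))
    P=np.array(pts)
    f=lambda x:np.hypot(P[:,0]-x[0],P[:,1]-x[1])-x[2]
    r=least_squares(f,[0,0,56],loss="soft_l1",f_scale=.5)
    return r.x,np.abs(r.fun).mean(),len(P)
if __name__=="__main__":
    p=pickle.load(open("m_f2.pkl","rb"))
    for nm,img,roll in(("f2",p["pixels"],-.056),("f1",pickle.load(open("m_f1.pkl","rb"))["pixels"],-.146),("a",cv2.imread("pics/a_scene.png"),-.41)):
        for rng in (((140,235),(290,345)),((140,235),),((160,225),(290,330))):
            c=fit(p,img,roll,rng=rng)
            print(nm,np.round(c[0],2),round(c[1],2),c[2])
        n=66;g=np.arange(-62,62,.25);A,B=np.meshgrid(g,g)
        s=smp(p,img,roll,-11,A,B);gr=s[...,1]-np.maximum(s[...,0],s[...,2])
        m=(gr>12)&(B>38)&(B<62)&(A>-6)&(A<35);w=gr*m
        ga,gb=(w*A).sum()/w.sum(),(w*B).sum()/w.sum()
        rd=s[...,2]-np.maximum(s[...,0],s[...,1])
        for lo,hi in((6,14),(38,48)):
            m2=(rd>10)&(B>lo)&(B<hi)&(abs(A)<9);w=rd*m2
            print("  red",lo,hi,round((w*A).sum()/w.sum(),2))
        x=fit(p,img,roll,rng=((140,235),(290,345)))[0]
        print("  green",round(ga,2),round(gb,2),"world ang about fitted centre",round(-np.arctan2(ga-x[0],gb-x[1]),3),"about nominal",round(-np.arctan2(ga,gb),3))
E
python3 circ.py
```

```text
f2 [-3.51 -4.87 55.87] 0.32 66
f2 [-6.13 -5.08 53.56] 0.23 48
f2 [-3.39 -4.34 56.24] 0.23 51
  red 6 14 -0.07
  red 38 48 0.21
  green 1.35 55.87 world ang about fitted centre -0.08 about nominal -0.024
f1 [-3.2  -4.45 56.  ] 0.42 62
f1 [-6.44 -4.73 53.12] 0.21 48
f1 [-2.95 -3.77 56.51] 0.32 47
  red 6 14 0.08
  red 38 48 -0.94
  green 6.97 52.85 world ang about fitted centre -0.176 about nominal -0.131
a [-1.73 -3.67 55.86] 0.36 65
a [-4.93 -3.57 52.92] 0.26 45
a [-1.71 -3.52 55.99] 0.29 53
  red 6 14 1.81
  red 38 48 1.68
  green 21.41 50.2 world ang about fitted centre -0.406 about nominal -0.403
```

```bash
python3 - <<'E'
from h import *
from circ import smp
t=pickle.load(open("top.pkl","rb"));img=cv2.imread("pics/a_top.png").astype(float)
x0,y0=300,245;C=img[y0:y0+25,x0:x0+40]
b,g,r=C[...,0],C[...,1],C[...,2];yy,xx=np.mgrid[0:25,0:40]
def cen(w):return x0+(w*xx).sum()/w.sum(),y0+(w*yy).sum()/w.sum(),int(w.sum())
gr=g-np.maximum(r,b);print((gr>15).sum());
m=(gr>15)&(yy>8)&(yy<20)&(xx<35);print(np.argwhere(m)+[y0,x0])
G=cen(np.where(m,gr,0))
ye=np.minimum(r,g)-b
m=(ye>30)&(yy>7)&(yy<18)&(xx>8)&(xx<25);print([(a+y0,c+x0,int(ye[a,c]),int((r-g)[a,c])) for a,c in np.argwhere(m)])
H=cen(np.where(m,ye,0))
rd=r-np.maximum(g,b);m=(rd>40)&(yy>5)&(yy<20)&(xx>8)&(xx<25);print([(a+y0,c+x0,int(rd[a,c])) for a,c in np.argwhere(m)]);Rd=cen(np.where(m,rd,0))
print(G,H,Rd)
hz=O[2]+88*np.cos(.41)
for nm,(u,v,_),z in (("hub",H,hz),("red",Rd,hz-15),("mark",G,hz-55*np.cos(.41))):
    X=onplane(t,u,v,[0,0,1],[0,0,z])-O;print(nm,"gx %.1f gy %.1f"%(X@gx,X@gy))
# scene a hub
p=pickle.load(open("m_f2.pkl","rb"));im=cv2.imread("pics/a_scene.png")
gq=np.arange(-15,15,.25);A,B=np.meshgrid(gq,gq);s=smp(p,im,-.41,-11,A,B)
w=np.minimum(s[...,1],s[...,2])-s[...,0];w=w*(w>25)*(abs(A)<9)*(abs(B)<9);print("scene hub a,b",(w*A).sum()/w.sum(),(w*B).sum()/w.sum())
E
```

```text
8
[[260 323]
 [261 323]
 [261 324]
 [261 325]
 [261 326]
 [262 325]
 [262 326]
 [262 327]]
[(np.int64(258), np.int64(315), 39, 45), (np.int64(258), np.int64(316), 87, 40), (np.int64(258), np.int64(317), 101, 47), (np.int64(258), np.int64(318), 53, 31), (np.int64(259), np.int64(317), 37, 40), (np.int64(259), np.int64(318), 40, 51), (np.int64(262), np.int64(309), 46, 41), (np.int64(262), np.int64(310), 34, 31)]
[(np.int64(258), np.int64(314), 52), (np.int64(258), np.int64(315), 45), (np.int64(258), np.int64(317), 47), (np.int64(259), np.int64(318), 51), (np.int64(262), np.int64(309), 41), (np.int64(263), np.int64(309), 52), (np.int64(263), np.int64(310), 54), (np.int64(263), np.int64(311), 53), (np.int64(264), np.int64(309), 54), (np.int64(264), np.int64(310), 54), (np.int64(264), np.int64(311), 55), (np.int64(264), np.int64(312), 54), (np.int64(264), np.int64(313), 52), (np.int64(264), np.int64(314), 53), (np.int64(264), np.int64(315), 57), (np.int64(264), np.int64(316), 55), (np.int64(264), np.int64(317), 54)]
(np.float64(324.62994350282486), np.float64(261.2005649717514), 354) (np.float64(315.44851258581235), np.float64(258.908466819222), 437) (np.float64(312.9445073612684), np.float64(262.4597961494904), 883)
hub gx -17.5 gy 38.1
red gx -26.4 gy 41.8
mark gx -12.2 gy 14.0
scene hub a,b 2.6960557193511794 1.5596464846873304
```

Request:
{"method": "drive_tool", "body": {
  "increments": [
    [[-0.08, 0, 0], [0, 0.19, 0]],
    [[-0.08, 0, 0], [0, 0.19, 0]],
    [[-0.08, 0, 0], [0, 0.19, 0]],
    [[0, 0, 0], [0, 0, 0]],
    [[0, 0, 0], [0, 0, 0]]
  ]
}}

```text
t: 10.2
eef_pos: [481.7, 130.2, 222.2]
tcp_rot: [3.136, 0.011, 1.301]
ft_force: [-2.4, 1.7, 12.6]
opening: 0.251
```

Request:
{"method": "drive_tool", "body": {
  "increments": [
    [[0, 0, 0], [0, 0, 0]],
    [[0, 0, 0], [0, 0, 0]],
    [[0, 0, 0], [0, 0, 0]],
    [[0, 0, 0], [0, 0, 0]],
    [[0, 0, 0], [0, 0, 0]]
  ]
}}

```text
t: 10.62
eef_pos: [481.8, 130.4, 222.1]
tcp_rot: [3.136, 0.012, 1.301]
ft_force: [-1.8, -0.1, 12.4]
opening: 0.25
```

Request:
{"method": "drive_tool", "body": {
  "increments": [
    [[0, 0, 0], [0, 0, 0]],
    [[0, 0, 0], [0, 0, 0]],
    [[0, 0, 0], [0, 0, 0]],
    [[0, 0, 0], [0, 0, 0]],
    [[0, 0, 0], [0, 0, 0]]
  ]
}}

```text
t: 11.03
eef_pos: [481.8, 130.3, 222.1]
tcp_rot: [3.136, 0.012, 1.301]
ft_force: [-1.1, 1.0, 11.7]
opening: 0.252
```

```bash
python3 meas.py f3 2>/dev/null|head -1; cat > fin.py <<'E'
import sys
from h import *
from circ import smp,fit
from rect import rect
k=sys.argv[1];roll=float(sys.argv[2])
p=pickle.load(open(f"m_{k}.pkl","rb"));img=p["pixels"]
rect(p,img,roll,-11,"r_"+k)
print("circ",fit(p,img,roll))
g=np.arange(-62,62,.25);A,B=np.meshgrid(g,g);s=smp(p,img,roll,-11,A,B)
w=np.minimum(s[...,1],s[...,2])-s[...,0];w=w*(w>15)*(abs(A)<9)*(abs(B)<9);print("hub",(w*A).sum()/w.sum(),(w*B).sum()/w.sum())
rd=s[...,2]-np.maximum(s[...,0],s[...,1]);gr=s[...,1]-np.maximum(s[...,0],s[...,2])
for lo,hi in((6,15),(15,38),(38,46)):
    w=rd*(rd>10)*(B>lo)*(B<hi)*(abs(A)<12);print("red",lo,hi,round((w*A).sum()/w.sum(),2))
for lo,hi in((44,50),(50,53),(53,56),(56,59),(59,62),(44,62)):
    w=gr*(gr>10)*(B>lo)*(B<hi)*(abs(A)<15);print("green",lo,hi,round((w*A).sum()/max(w.sum(),1),2),int(w.sum()))
E
python3 fin.py f2 -.056; python3 fin.py f3 -.011
```

```text
11.0333 F [-1.1  1.  11.7] M [0.07 0.67 0.16] toolroll -0.0116
circ (array([-3.51349194, -4.87368894, 55.87110835]), np.float64(0.32275203387503393), 66)
hub 1.22453106298737 0.8600626712189655
red 6 15 -0.09
red 15 38 0.62
red 38 46 0.22
green 44 50 3.52 3304
green 50 53 1.17 12872
green 53 56 0.92 20723
green 56 59 1.12 21578
green 59 62 1.88 15027
green 44 62 1.32 79615
circ (array([-3.56846291, -5.06572946, 55.74176086]), np.float64(0.3585445340355202), 60)
hub 1.1734175903370456 0.8262746640042025
red 6 15 0.03
red 15 38 0.52
red 38 46 0.19
green 44 50 -5.06 10154
green 50 53 -3.71 13933
green 53 56 -2.32 21212
green 56 59 -1.58 22281
green 59 62 -0.74 15661
green 44 62 -2.39 89715
```

View pics/r_f3.png

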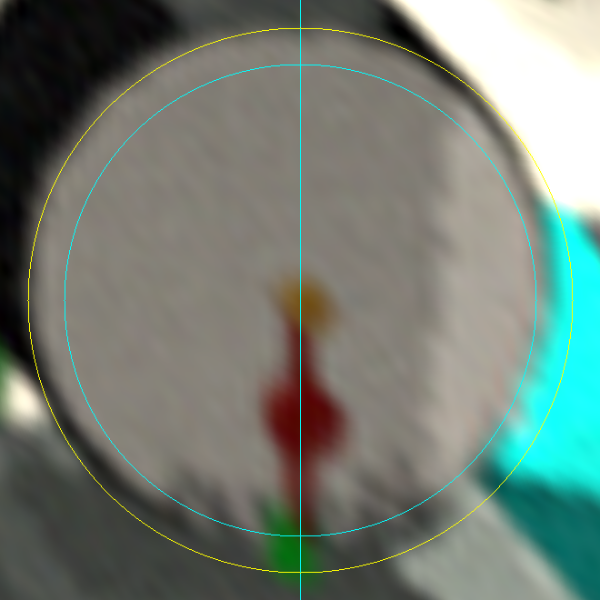

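```bash
python3 - <<'E'
from h import *
from cell import env
p=env.read_camera("scene");cv2.imwrite("pics/z.png",cv2.resize(p["pixels"][190:350,260:420],(600,600),interpolation=cv2.INTER_CUBIC))
for t in ["gauge","grease","roll","driver","pointer_tip","mark_tip"]:
    print(t,[([round(float(v)) for v in d["point"]],round(d["score"],2)) for d in env.tip_of(t,p)])
E
```

```text
gauge [([482, 124, 62], 0.9), ([788, 267, 9], 0.83), ([287, 412, 17], 0.77)]
grease [([522, 302, 0], 0.87)]
roll [([600, 102, -3], 0.61), ([467, 138, 96], 0.21)]
driver [([387, 160, 0], 0.66), ([483, 125, 61], 0.24)]
pointer_tip [([467, 135, 98], 0.59), ([297, 391, 25], 0.5), ([767, 255, 25], 0.36)]
mark_tip []
```

View pics/z.png

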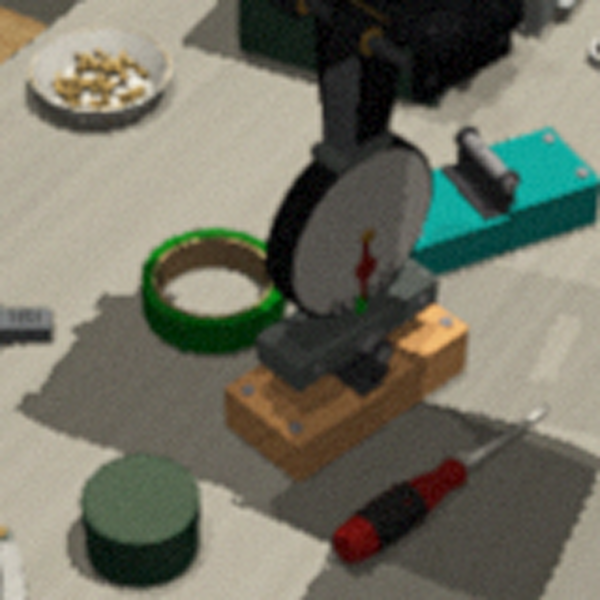

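The gauge is upright on the stud, with the pointer at crop (365,290) over the green mark at (361,306). The tin, tape roll and screwdriver are where they were.

```bash
python3 -c "
from cell import env
print(env.job_done())"
```

```text
the job is handed in; nothing more can be done
None
```

I gripped the largest gauge, the one on the light brown offcut, by its top grip. I rocked it about the stud from a roll of -0.41 to about -0.012 rad without lifting it, let the pointer settle, and handed in while still holding it, at about 12 s of the 32 s allowed.

- **Pointer on mark:** in the scene camera the red pointer lies over the green mark. After allowing for the pointer standing in front of the dial, my estimates of the right roll ran from about 0 to -0.02 rad. They don't agree exactly, so up to about 0.01 to 0.02 rad could remain. This assumes the gauge turned with the tool.
- **Not confirmed directly:** the networks never reported the green mark, and the arm blocked the top camera. The result rests on my own pixel measurements.
- **Bearing on the stud:** the last wrist reading was about 12 N upward on the tool, so the gauge is pressed down on the stud. The grip opening was steady at about 24 mm.
- **Surroundings:** the tin, tape roll and screwdriver look undisturbed.

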